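# Lay a lens barrel in the vee fixture and clamp it

## Task

See how far open the clamp on the vee fixture stands, and swing it fully open if it is not. Then lay the upright lens barrel on its side in the two vee rests, either way round and sticking out about equally at both ends, and press the clamp fully shut so that its pad holds the barrel down. Leave the other things on the bench where they are.

Things in the scene. Friction and masses are not known exactly. Their poses are not given: they have to be found in the camera images.
- fixture: Fixed fixture: dark steel base plate 84 mm (own x) by 190 mm (own y, from -70 to +120 mm), 10 mm thick, with two aluminium vee rests and a steel toggle clamp. Origin: on the table top midway between the rests. Own y runs level along the vee groove towards the clamp's hinge, x level across it, z up. Its place varies, and it is turned 0.55 to 1.05 rad clockwise from the world axes.
- vee_centre (a point): Where the barrel's middle belongs: 48 mm above the table, midway between the rests; axes as the fixture's. Rests at own y -32 and +32 mm, each 12 mm thick and 54 mm wide across; their 90 degree vees open upward, tops 2 to 7 mm below this point. The 52 mm gap between them is open for fingers down to the base plate, 38 mm below this point.
- clamp_hinge (a point): Clamp's axis (parallel to the fixture's x), at the fixture's y +90 mm, 80 mm above the table, in a bracket 26 mm along y, 26 mm wide (54 mm at its foot), 90 mm tall. Axes as the fixture's. The clamp is a one-piece right-angled crank turning here: bar and handle. It is stiff (0.4 N m, about 5 N at either end) and stays wherever it is left.
- clamp (a joint): Clamp angle (rad). 0 = stop, fully shut: bar level over the groove, handle straight up, with or without a barrel. Grows as the handle goes down backwards (to the fixture's +y) and the bar rises; 1.7 = stop, fully open: bar up, leaning 0.13 back from the groove, handle backwards, 0.13 below level. It may be found at any angle between. Pressing the bar end home on a barrel takes about 10 N.
- handle_end (a point): Free end of the clamp's handle, 105 mm from the hinge (4 mm short of its rounded tip). The outer 68 mm of the handle is a round black rubber grip 18 mm thick. Own z points along the handle away from the hinge.
- bar_end (a point): Point on the centre line of the hold-down bar (14 mm wide, 11 mm thick) at the pad's spindle, 85 mm from the hinge; over the fixture's y +5 mm when shut. Own y points along the bar towards the hinge. The bar runs on 10 mm past this point.
- clamp_pad: Black rubber pad 18 mm across under the end of the bar; it gives up to 4 mm on a spring (2 N/mm), about 2.5 mm when the clamp is fully shut on a barrel in the vees. Origin at the centre of the pad's pressing face, 18.5 mm below the bar's centre line. The screw above it stands 14 mm above the bar's centre line when shut.
- barrel: Lens barrel, a plain aluminium cylinder 32 mm in diameter and 100 mm long, about 0.12 kg, with a black grip ring near one end. It starts standing upright; a tall instrument stands 60 to 150 mm to its left (+y), and another to the right of the fixture. Origin: centre of the end without the grip ring (the underside at the start); own z along its axis.
- barrel_mid (a point): Middle of the barrel's axis, 50 mm from either end; own z along the barrel's axis.
- frame_stand: Bystander: small black stand with a dark square foot, a pale stem and a round black head, 75x62x114 mm. Origin at the centre of its underside.
- lens_spray: Bystander: slim dark grey pump bottle, 37 mm across, 130 mm tall. Origin at the centre of its underside.
- pen_cup: Bystander: pale cup with two pens, 51 mm across, 112 mm tall. Origin at the centre of its underside.
- lens_blank_0: Bystander: clear round lens blank lying flat, 66 mm across, 9 mm high. Origin at the centre of its underside.
- pad_roll: Bystander: cream tape-like roll lying flat, 64 mm across, 22 mm high. Origin at the centre of its underside.
- tweezers: Bystander: steel tweezers lying flat, 120x12x8 mm, long side along own x. Origin at the centre of its underside.
- lens_tray_0: Bystander: small open blue box, 35x58x24 mm. Origin at the centre of its underside.
- lens_block_0: Bystander: dark red waisted button, 24 mm across, 18 mm high. Origin at the centre of its underside.

How it is judged:
By the outcome, as a careful person would: the job done as asked, in the order asked, and still so for the second after the job is handed in, with the robot touching nothing.
It also fails if it takes over 72 s, if anything falls off the work surface, if the arm or the gripper's body presses on something with over 40 N, if the wrist force passes 120 N, or if a joint passes its speed limit or range.

## Robot

A 7-joint arm with a two-finger parallel gripper is mounted at the origin on a cart in front of the work surface, level with it; the furniture and walls round the work are solid. World frame = base frame: x ahead of the robot, y to its left, z up, the work surface at z = 0. Lengths are in m, angles in rad, forces in N, time in s.
With the tool pointing down it reaches from about 0.35 to 0.9 m from the base axis. Payload 19.9 kg.
Tool frame: the origin (TCP) lies at the very end of the fingers, on their centre line; the grasp point (between the pads) lies ctrl.tcp_to_grasp behind it (ctrl.tcp_to_grasp is the distance from the TCP to the grasp point, in m); z points along the fingers, y is the line along which they close (so a half turn about z gives the same grasp; the last joint's range is limited). The gripper opens to 94 mm and grips with 3 to 60 N. Pads are 16 mm wide; open, the fingers measure 119 mm over their backs; the gripper's body (75 mm by 177 mm) begins 78 mm behind the grasp point.
Start: joints at [-1.192, 0.417, -0.01, 1.614, 0.005, 1.111, -0.053], TCP at [0.255, 0.571, 0.205] pointing down, gripper open.
Joint ranges: [-2.81, 2.81], [-0.39, 2.02], [-1.27, 1.25], [0.06, 2.57], [-1.19, 4.33], [0.19, 2], [-2.82, 2.82]. Speed limits (rad/s): [1.89, 1.89, 2.39, 2.39, 3.01, 3.01, 3.01].

## Interface

Orientations are given as a unit quaternion [w, x, y, z].
In Python, from plant import ctrl gives the robot as it stands.
- The arm moves only by the tool apply_moves, never from a script. Its argument "deltas" is a list of rows, each an object with "xyz": the shift along the tool's x, y, z in cm, a list of three; "spin": the turn about the tool's z in units of 6 degrees (1.0 is 6 degrees); "claw": the opening in per cent of the stroke, from 0 (shut) to 100 (fully open). A call has 1 to 20 rows; each row is the pose to reach, as a shift and turn from the pose commanded when the call began, along the tool's axes at that moment; what a row does not reach only later rows make up. A row lasts 1/12 s, in which the tool goes at most 41.7 mm and 7.16 degrees, less where a joint would pass 70% of its speed; a pose out of reach is approached as far as the arm can. A call with a gripper value outside its range is refused whole. The fingers move at their own pace and stop on an object; the grip force is fixed at half the most. Time passes only in rows, so rows that repeat a pose let the fingers close. It gives the time, the measured TCP pose, the force, the opening and the grip force at its end, in the units of the state.
- ctrl.get_state(): the state, without advancing time (a new reading comes with each control period).
- ctrl.get_image(name): name is "scene" or "side" or "wrist"; returns (picture, depth): 480x640x3 uint8, blue, green, red; 480x640 float32, m along the optical axis (not along the pixel's ray), 0 where there is no reading.
- ctrl.camera_params(name): a dict with "intrinsics" (3x3 intrinsics, pixels), "k1" (the pictures are not rectified: a ray, as slopes to the right and down, at radius r is drawn at 1 + k1 r^2 times it, then the intrinsics apply), "T" (4x4, takes a point from camera to world coordinates). Camera axes: x right, y up, looking along -z (the intrinsics and any distortion apply to the point x, -y, -z); pixel columns grow to the right and rows downward; lengths in m; the calibration is good to about 2 mm. A picture is of the moment at which its call begins: read the wrist's pose just before it. camera_params takes no time and is no camera call; for the wrist camera it gives the pose at the moment of the call.
- ctrl.sign_off(): hands the job in; it is judged then, once.
The state is a dict: "time": time; "qpos": joint angles; "dq": joint speeds; "tau": joint torques, N m; "ee_pos": TCP position; "eef_rot": TCP orientation; "force": force on the tool from outside, world axes, zero at the start; "moment": the same for the moment, N m; "width": finger opening in m; "grip_force": force on a finger pad.
Only numpy, scipy, OpenCV 4.12 (cv2) and the standard library are available. Lean on these libraries where they do the work, as an engineer would, in place of code of your own. Each camera call takes 0.05 s, during which the arm holds its last target. There are 200 camera calls.

## Working session

There is one attempt and no reset: what is moved stays moved. The work goes in short steps, Python scripts to look and compute and a tool call to move; the robot and the scene stay as the last step left them, time stands still between calls to the robot, and variables do not carry over. Pictures are saved under pics/ and viewed, at most 10 in all, crops included, and the job is handed in when it is done.

Besides the shell and the picture viewer there is one more tool, called after "Call:" as name(argument=value, ...) on one line, values as JSON. apply_moves: Moves the arm, as the interface text tells. Its arguments: {"type":"object","properties":{"deltas":{"type":"array","items":{"type":"object","properties":{"xyz":{"type":"array","items":{"type":"number"}},"spin":{"type":"number"},"claw":{"type":"number"}}}}},"required":["deltas"]}

```bash
ls; mkdir -p pics; cat > h.py <<'E'
import numpy as np, cv2
from plant import ctrl
from scipy.spatial.transform import Rotation as R
def cloud(name):
    p=ctrl.camera_params(name); im,d=ctrl.get_image(name)
    K=np.array(p["intrinsics"]); k1=p["k1"]; T=np.array(p["T"])
    v,u=np.mgrid[0:480,0:640].astype(float)
    n=cv2.undistortPoints(np.stack([u.ravel(),v.ravel()],1)[:,None],K,np.array([k1,0,0,0.]))[:,0].reshape(480,640,2)
    c=np.stack([n[...,0]*d,-n[...,1]*d,-d,np.ones_like(d)],-1)
    w=(c@T.T)[...,:3]; w[d==0]=np.nan
    return im,w
def state():
    s=ctrl.get_state(); return s
E
python3 - <<'E'
from h import *
s=state(); print({k:np.round(v,3) for k,v in s.items()}, ctrl.tcp_to_grasp)
for n in("scene","side"):
    im,w=cloud(n); np.save(n+".npy",w); cv2.imwrite(f"pics/{n}0.png",im); print(np.round(ctrl.camera_params(n)["T"],3).tolist())
E
```

```text
pics
{'time': np.float64(0.0), 'qpos': array([-1.192,  0.418, -0.01 ,  1.614,  0.005,  1.111, -0.053]), 'dq': array([-0.   , -0.001, -0.001, -0.002, -0.001, -0.001,  0.001]), 'tau': array([ 0.0000e+00, -8.5122e+01,  6.3900e-01, -4.2599e+01, -4.9000e-02,
        1.9000e-02,  0.0000e+00]), 'ee_pos': array([0.255, 0.57 , 0.205]), 'eef_rot': array([-0.   ,  0.208,  0.978, -0.001]), 'force': array([ 0.316, -0.511,  0.023]), 'moment': array([ 0.026, -0.01 , -0.003]), 'grip_force': np.float64(0.0), 'width': np.float64(0.094)} 0.0188
[[0.527, 0.449, -0.721, -0.259], [-0.849, 0.254, -0.463, -0.639], [-0.024, 0.857, 0.515, 0.728], [0.0, 0.0, 0.0, 1.0]]
[[-0.294, 0.823, -0.486, -0.034], [-0.956, -0.259, 0.141, 0.033], [-0.01, 0.506, 0.862, 1.156], [0.0, 0.0, 0.0, 1.0]]
```

View pics/scene0.png

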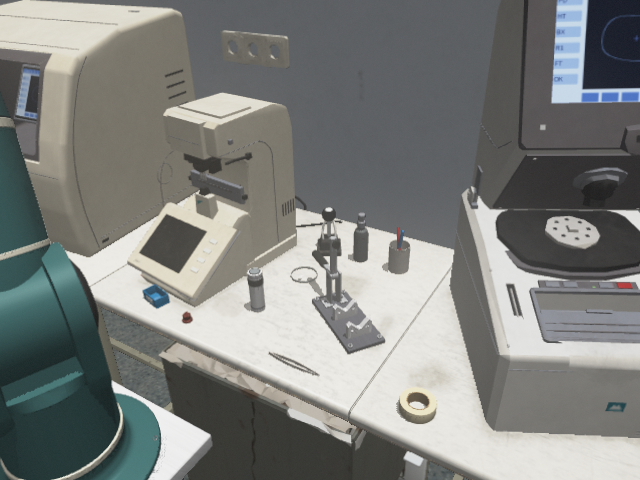

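View pics/side0.png

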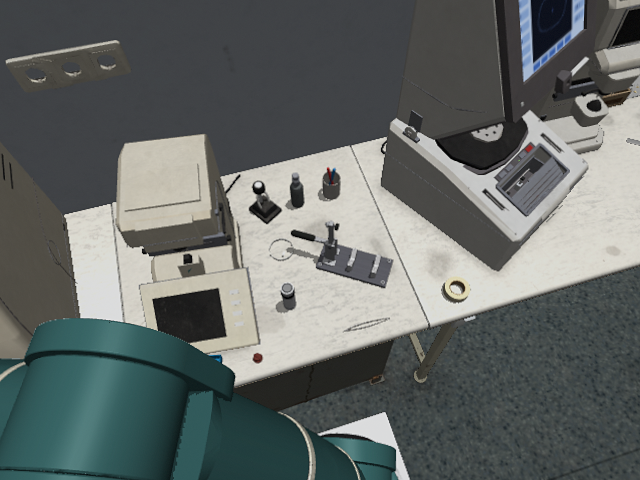

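Scene view: the barrel stands at (257,290) with its grip ring up, and the fixture is at (345,320) with the clamp bar apparently up. In the side view the black handle runs from (293,235) to (315,242), backwards, so the clamp is nearly open. Next I measure both.

```bash
cat > m.py <<'E'
from h import *
from scipy.optimize import minimize
def get(n,f): return np.load(n+".npy")[f[1]:f[3],f[0]:f[2]].reshape(-1,3)
P=np.vstack([get("scene",(300,200,400,360)),get("side",(270,210,410,300))]); P=P[~np.isnan(P).any(1)]
b=P[(abs(P[:,2]-.010)<.003)]
# dense cluster near the plate: rectangle by minAreaRect after median gating
c=np.median(b[:,:2],0); b=b[np.linalg.norm(b[:,:2]-c,axis=1)<.14]
r=cv2.minAreaRect((b[:,:2]*1000).astype(np.float32)); print("plate",len(b),c,r)
for nm,f in(("scene",(240,260,275,318)),("side",(272,275,305,315))):
    B=get(nm,f);B=B[~np.isnan(B).any(1)]; t=B[(B[:,2]>.09)&(B[:,2]<.11)]; s=B[(B[:,2]>.02)&(B[:,2]<.11)]
    print("barrel",nm,len(t),t.mean(0) if len(t) else 0, s.min(0),s.max(0),B[:,2].max())
    # circle fit R=16
    from scipy.optimize import least_squares
    print(least_squares(lambda q:np.linalg.norm(s[:,:2]-q,axis=1)-.016,s[:,:2].mean(0)+[.01,.0],loss="soft_l1",f_scale=.001).x)
E
python3 m.py
```

```text
plate 2546 [ 0.51769871 -0.21744438] ((530.759521484375, -213.82003784179688), (225.5628204345703, 218.18408203125), 82.87228393554688)
barrel scene 149 [ 0.46127541 -0.02505559  0.09901309] [ 0.44604477 -0.03968802  0.02000758] [0.60157687 0.08389384 0.10356408] 0.10356408117223226
[ 0.46663558 -0.01991047]
barrel side 148 [ 0.46225293 -0.02171178  0.1005584 ] [ 0.447268   -0.03862896  0.02011612] [ 0.48123279 -0.00523328  0.10642538] 0.10642537832677701
[ 0.46511919 -0.02228832]
```

```bash
cat > m2.py <<'E'
from h import *
ims={n:cv2.imread(f"pics/{n}0.png") for n in("scene","side")}
G=np.zeros((500,500),np.uint8); A=[]
for n,f in(("scene",(300,200,400,360)),("side",(270,210,410,300))):
    w=np.load(n+".npy")[f[1]:f[3],f[0]:f[2]].reshape(-1,3); g=ims[n][f[1]:f[3],f[0]:f[2]].reshape(-1,3).max(1)
    ok=~np.isnan(w).any(1); w,g=w[ok],g[ok]; A.append(np.c_[w,g])
A=np.vstack(A)
b=A[(abs(A[:,2]-.01)<.004)&(A[:,3]<110)]
ij=((b[:,:2]-[.3,-.4])*1000).astype(int); ok=((ij>=0)&(ij<500)).all(1); G[ij[ok,0],ij[ok,1]]=255
G=cv2.morphologyEx(G,cv2.MORPH_CLOSE,np.ones((9,9)))
G=cv2.morphologyEx(G,cv2.MORPH_OPEN,np.ones((5,5)))
_,L,S,_=cv2.connectedComponentsWithStats(G); k=1+S[1:,4].argmax()
pts=np.argwhere(L==k).astype(np.float32); r=cv2.minAreaRect(pts); print(S[1:],r,np.array(r[0])/1000+[.3,-.4])
bx=cv2.boxPoints(r)/1000+[.3,-.4]; print(bx)
np.save("A.npy",A)
h=A[(A[:,2]>.06)&(A[:,2]<.2)]
c=np.array(r[0])/1000+[.3,-.4]
h=h[np.linalg.norm(h[:,:2]-c,axis=1)<.25]
e=max([bx[1]-bx[0],bx[2]-bx[1]],key=np.linalg.norm); y=e/np.linalg.norm(e); y*=np.sign(y[1]); x=np.array([y[1],-y[0]])
o=c-.025*y; print("yaw cw",np.arctan2(y[0],y[1]),"origin",o)
q=np.c_[(h[:,:2]-o)@x,(h[:,:2]-o)@y,h[:,2:]]; q=q[abs(q[:,0])<.03]
for y0 in np.arange(-.03,.23,.01):
    m=q[(q[:,1]>=y0)&(q[:,1]<y0+.01)]
    if len(m): print(round(y0,3),len(m),np.round([m[:,0].mean(),m[:,2].min(),m[:,2].max(),m[:,3].mean()],3))
E
python3 m2.py
```

```text
[[   86   137   189   150 10630]
 [  328   422    53    35   726]
 [  262   441    21     6   120]] ((220.53582763671875, 184.43292236328125), (192.34373474121094, 83.47248840332031), 54.688785552978516) [ 0.52053583 -0.21556708]
[[ 0.43088903 -0.26992142]
 [ 0.49900462 -0.31816995]
 [ 0.61018263 -0.16121274]
 [ 0.54206704 -0.11296421]]
yaw cw 0.6162968847138608 origin [ 0.5060854  -0.23596769]
0.07 95 [1.0000e-03 6.1000e-02 1.7700e-01 8.6368e+01]
0.08 362 [1.00000e-03 6.00000e-02 1.79000e-01 1.04572e+02]
0.09 216 [-3.0000e-03  6.0000e-02  1.7900e-01  9.6838e+01]
0.1 71 [-3.00000e-03  6.00000e-02  1.74000e-01  1.08845e+02]
0.11 27 [1.00000e-03 7.90000e-02 8.90000e-02 1.51704e+02]
0.12 34 [1.00000e-03 7.80000e-02 8.70000e-02 1.66059e+02]
0.13 51 [1.00000e-03 7.50000e-02 9.20000e-02 1.11118e+02]
0.14 53 [-1.0000e-03  7.8000e-02  9.2000e-02  6.8547e+01]
0.15 48 [-1.0000e-03  7.8000e-02  9.3000e-02  6.4812e+01]
0.16 50 [-1.00e-03  7.50e-02  9.30e-02  6.26e+01]
0.17 45 [-1.0000e-03  8.0000e-02  9.2000e-02  6.3422e+01]
0.18 48 [-1.0000e-03  7.6000e-02  9.1000e-02  5.9771e+01]
0.19 32 [-1.0000e-03  7.7000e-02  9.2000e-02  7.7562e+01]
```

```bash
cat > m3.py <<'E'
from h import *
# top-view map 1px=1.25mm, x 0.2..0.8 up, y 0.25..-0.5 to right ; height coloured
M=np.full((480,640,3),0,np.uint8); H=np.full((480,640),-1.)
for n in("scene","side"):
    w=np.load(n+".npy").reshape(-1,3); im=cv2.imread(f"pics/{n}0.png").reshape(-1,3)
    ok=~np.isnan(w).any(1)&(w[:,2]>-.02)&(w[:,2]<.35); w,im=w[ok],im[ok]
    r=((.8-w[:,0])*800).astype(int); c=((.25-w[:,1])*800).astype(int)
    k=(r>=0)&(r<480)&(c>=0)&(c<640); w,im,r,c=w[k],im[k],r[k],c[k]
    o=np.argsort(w[:,2]); 
    for i in o:
        if w[i,2]>=H[r[i],c[i]]-.004: H[r[i],c[i]]=w[i,2]; M[r[i],c[i]]=im[i]
K=H.copy(); K=cv2.dilate(K.astype(np.float32),np.ones((3,3)))
M=cv2.dilate(M,np.ones((2,2)))
M[K>.115]=(M[K>.115]//2+np.array([0,0,128])).astype(np.uint8)
for i in range(2,9): cv2.putText(M,f"x.{i}",(0,int((.8-i/10)*800)),0,.4,(0,255,255)); cv2.line(M,(0,int((.8-i/10)*800)),(640,int((.8-i/10)*800)),(0,120,120),1)
for j in np.arange(-.5,.21,.1): cv2.putText(M,f"y{j:.1f}",(int((.25-j)*800),12),0,.4,(0,255,255)); cv2.line(M,(int((.25-j)*800),0),(int((.25-j)*800),480),(0,120,120),1)
cv2.imwrite("pics/map.png",M)
E
python3 m3.py
```

```text
(no output)
```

View pics/map.png

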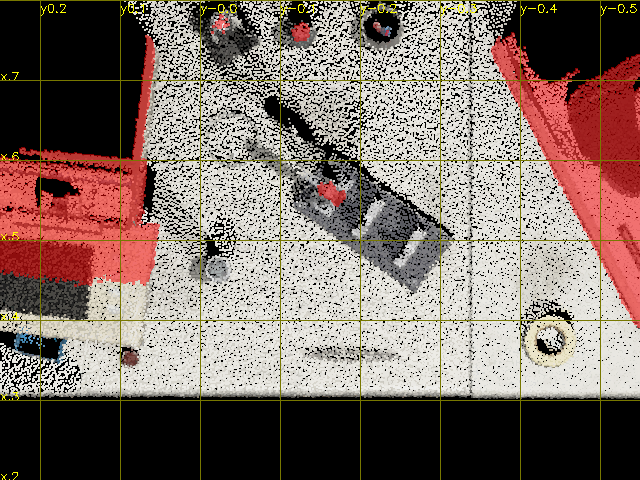

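Map: the barrel is at about x .466, y -.02. The left instrument's tall part begins at y≈.055 (x>.45) and the tray and button are in front of it. The bench is clear between barrel and fixture, and the tweezers lie at x .36, y -.19. Next I check heights along the way in from the start.

```bash
python3 - <<'E'
from h import *
W=np.vstack([np.load(n+".npy").reshape(-1,3) for n in("scene","side")]);W=W[~np.isnan(W).any(1)]
# exclude the arm itself: only show table by cells
print("cell max z; rows x, cols y .5..-.1")
for x in np.arange(.25,.8,.05):
    r=[]
    for y in np.arange(.5,-.11,-.05):
        m=W[(abs(W[:,0]-x)<.025)&(abs(W[:,1]-y)<.025)]
        r.append(f"{m[:,2].max():.2f}" if len(m)>3 else " -- ")
    print(round(x,2),*r)
E
```

```text
cell max z; rows x, cols y .5..-.1
0.25  --   --   --   --   --   --   --   --   --   --  -0.74 -0.74 -0.73
0.3  --   --   --  0.00 0.00 0.00 0.00 0.01 0.01 0.00 0.01 0.01 0.01
0.35 0.17 0.00 0.00 0.00 0.00 0.02 0.02 0.06 0.07 0.06 0.01 0.01 0.01
0.4 0.36 0.35 0.01 0.00 0.09 0.09 0.10 0.10 0.10 0.10 0.00 0.01 0.01
0.45 0.46 0.45 0.00 0.00 0.12 0.13 0.14 0.14 0.14 0.14 0.11 0.11 0.01
0.5 0.50 0.49 0.00 0.00 0.16 0.39 0.39 0.39 0.39 0.16 0.10 0.10 0.01
0.55 0.51 0.50 0.01 0.01 0.16 0.40 0.40 0.40 0.40 0.31 0.01 0.01 0.02
0.6 0.53 0.49 0.01 0.00  --  0.40 0.40 0.40 0.40 0.39 0.01 0.09 0.09
0.65 0.54 0.42 0.01 0.01 0.00 0.40 0.40 0.40 0.40 0.39 0.01 0.01 0.09
0.7 0.54 0.01 0.01 0.01 0.01 0.40 0.40 0.40 0.40 0.39 0.01 0.02 0.01
0.75 0.54 0.01 0.01 0.01 0.01 0.39 0.39 0.38 0.38 0.38 0.12 0.12 0.14
```

```bash
cat > plan.py <<'E'
from h import *
import sys, json
O=np.array([.506,-.236]); Y=np.array([.578,.816]); X=np.array([.816,-.578])
def fx(x,y): return (O+x*X+y*Y).tolist()
def plan(wps, show=True):
    """wps: (x,y,z,yaw_deg of tool y, nrows, claw); prints rows"""
    s=state(); q=s["eef_rot"]; Rm=R.from_quat([q[1],q[2],q[3],q[0]]).as_matrix(); p0=np.array(s["ee_pos"])
    y0=np.degrees(np.arctan2(Rm[1,1],Rm[0,1])); cur=np.r_[p0,y0]; rows=[]
    print("now",p0.round(4),"yaw",round(y0,1),"tilt",Rm[:,2].round(3),"t",s["time"],"F",np.round(s["force"],1),"w",s["width"])
    for x,y,z,yaw,n,c in wps:
        t=np.array([x,y,z,yaw])
        for k in range(1,n+1):
            g=cur+(t-cur)*k/n; d=Rm.T@(g[:3]-p0)*100
            rows.append({"xyz":[round(v,1) for v in d],"spin":round(-(g[3]-y0)/6,1),"claw":c})
        cur=t
    print(json.dumps(rows))
E
python3 - <<'E'
from plan import *
plan([(.24,.43,.22,58,4,0),(.28,.28,.24,42,4,0),(.34,.13,.24,18,5,0),(.38,-.02,.24,-6,4,0)])
E
```

```text
now [0.2546 0.5704 0.2049] yaw 65.9 tilt [-0.    -0.001 -1.   ] t 0.1 F [0.2 1.3 0.4] w 0.09396526359352785
[{"xyz": [-1.1, -3.4, -0.4], "spin": 0.3, "claw": 0}, {"xyz": [-2.2, -6.7, -0.7], "spin": 0.7, "claw": 0}, {"xyz": [-3.3, -10.1, -1.1], "spin": 1.0, "claw": 0}, {"xyz": [-4.4, -13.4, -1.5], "spin": 1.3, "claw": 0}, {"xyz": [-6.8, -16.4, -2.0], "spin": 2.0, "claw": 0}, {"xyz": [-9.3, -19.5, -2.5], "spin": 2.7, "claw": 0}, {"xyz": [-11.7, -22.5, -3.0], "spin": 3.3, "claw": 0}, {"xyz": [-14.2, -25.5, -3.5], "spin": 4.0, "claw": 0}, {"xyz": [-16.5, -27.7, -3.5], "spin": 4.8, "claw": 0}, {"xyz": [-18.8, -30.0, -3.5], "spin": 5.6, "claw": 0}, {"xyz": [-21.1, -32.2, -3.5], "spin": 6.4, "claw": 0}, {"xyz": [-23.4, -34.5, -3.5], "spin": 7.2, "claw": 0}, {"xyz": [-25.7, -36.7, -3.5], "spin": 8.0, "claw": 0}, {"xyz": [-28.2, -39.8, -3.5], "spin": 9.0, "claw": 0}, {"xyz": [-30.6, -42.8, -3.5], "spin": 10.0, "claw": 0}, {"xyz": [-33.1, -45.8, -3.5], "spin": 11.0, "claw": 0}, {"xyz": [-35.5, -48.8, -3.5], "spin": 12.0, "claw": 0}]
```

Call:
apply_moves(deltas=[{"xyz":[-1.1,-3.4,-0.4],"spin":0.3,"claw":0},{"xyz":[-2.2,-6.7,-0.7],"spin":0.7,"claw":0},{"xyz":[-3.3,-10.1,-1.1],"spin":1.0,"claw":0},{"xyz":[-4.4,-13.4,-1.5],"spin":1.3,"claw":0},{"xyz":[-6.8,-16.4,-2.0],"spin":2.0,"claw":0},{"xyz":[-9.3,-19.5,-2.5],"spin":2.7,"claw":0},{"xyz":[-11.7,-22.5,-3.0],"spin":3.3,"claw":0},{"xyz":[-14.2,-25.5,-3.5],"spin":4.0,"claw":0},{"xyz":[-16.5,-27.7,-3.5],"spin":4.8,"claw":0},{"xyz":[-18.8,-30.0,-3.5],"spin":5.6,"claw":0},{"xyz":[-21.1,-32.2,-3.5],"spin":6.4,"claw":0},{"xyz":[-23.4,-34.5,-3.5],"spin":7.2,"claw":0},{"xyz":[-25.7,-36.7,-3.5],"spin":8.0,"claw":0},{"xyz":[-28.2,-39.8,-3.5],"spin":9.0,"claw":0},{"xyz":[-30.6,-42.8,-3.5],"spin":10.0,"claw":0},{"xyz":[-33.1,-45.8,-3.5],"spin":11.0,"claw":0},{"xyz":[-35.5,-48.8,-3.5],"spin":12.0,"claw":0},{"xyz":[-35.5,-48.8,-3.5],"spin":12.0,"claw":0}])

```text
time: 1.6
ee_pos: [0.3808, -0.0251, 0.2407]
eef_rot: [0.0, 0.748, 0.664, 0.0]
force: [-0.1, 0.4, 1.3]
width: 0.0005
grip_force: 0.0
```

```bash
python3 - <<'E'
from plan import *
a=fx(0,.18); print(a)
plan([(.50,-.08,.22,-30,5,0),(*a,.18,-35.3,4,0),(*a,.18,-35.3,1,0)])
E
```

```text
[0.61004, -0.08912]
now [ 0.3808 -0.0251  0.2407] yaw -6.8 tilt [ 0.001 -0.    -1.   ] t 1.6 F [-0.1  0.4  1.3] w 0.0004809976797281895
[{"xyz": [-0.8, 2.5, 0.4], "spin": 0.8, "claw": 0}, {"xyz": [-1.6, 5.0, 0.8], "spin": 1.5, "claw": 0}, {"xyz": [-2.4, 7.5, 1.3], "spin": 2.3, "claw": 0}, {"xyz": [-3.2, 10.0, 1.7], "spin": 3.1, "claw": 0}, {"xyz": [-4.0, 12.5, 2.1], "spin": 3.9, "claw": 0}, {"xyz": [-3.9, 15.2, 3.1], "spin": 4.1, "claw": 0}, {"xyz": [-3.8, 18.0, 4.1], "spin": 4.3, "claw": 0}, {"xyz": [-3.7, 20.8, 5.1], "spin": 4.5, "claw": 0}, {"xyz": [-3.6, 23.5, 6.1], "spin": 4.7, "claw": 0}, {"xyz": [-3.6, 23.5, 6.1], "spin": 4.7, "claw": 0}]
```

Call:
apply_moves(deltas=[{"xyz":[-0.8,2.5,0.4],"spin":0.8,"claw":0},{"xyz":[-1.6,5.0,0.8],"spin":1.5,"claw":0},{"xyz":[-2.4,7.5,1.3],"spin":2.3,"claw":0},{"xyz":[-3.2,10.0,1.7],"spin":3.1,"claw":0},{"xyz":[-4.0,12.5,2.1],"spin":3.9,"claw":0},{"xyz":[-3.9,15.2,3.1],"spin":4.1,"claw":0},{"xyz":[-3.8,18.0,4.1],"spin":4.3,"claw":0},{"xyz":[-3.7,20.8,5.1],"spin":4.5,"claw":0},{"xyz":[-3.6,23.5,6.1],"spin":4.7,"claw":0},{"xyz":[-3.6,23.5,6.1],"spin":4.7,"claw":0}])

```text
time: 2.43
ee_pos: [0.6122, -0.0797, 0.1763]
eef_rot: [-0.0, 0.884, 0.468, -0.002]
force: [-0.2, 0.4, -0.5]
width: 0.0004
grip_force: 0.0
```

```bash
python3 - <<'E'
from plan import *
im,w=cloud("wrist"); cv2.imwrite("pics/w1.png",im); np.save("w1.npy",w)
q=np.c_[(w.reshape(-1,3)[:,:2]-O)@X,(w.reshape(-1,3)[:,:2]-O)@Y,w.reshape(-1,3)[:,2]]
q=q[~np.isnan(q).any(1)]
for y0 in np.arange(.1,.22,.01):
    m=q[(abs(q[:,1]-y0)<.005)&(abs(q[:,0])<.03)&(q[:,2]>.05)&(q[:,2]<.12)]
    if len(m): print(round(y0,3),len(m),m.mean(0).round(3),m[:,2].max().round(3))
a=fx(0,.18)
plan([(*a,.1,-35.3,1,0)])
E
```

```text
0.1 52 [-0.003  0.099  0.103] 0.12
0.16 87 [0.001 0.163 0.085] 0.088
0.17 246 [0.    0.17  0.086] 0.089
0.18 256 [0.001 0.18  0.085] 0.088
0.19 263 [0.    0.19  0.085] 0.088
0.2 178 [0.    0.198 0.083] 0.088
now [ 0.6105 -0.0801  0.1772] yaw -34.2 tilt [-0.003 -0.001 -1.   ] t 2.4833 F [-0.1 -0.2  0.1] w 0.0004044538676064441
[{"xyz": [-0.7, 0.5, 7.7], "spin": 0.2, "claw": 0}]
```

View pics/w1.png

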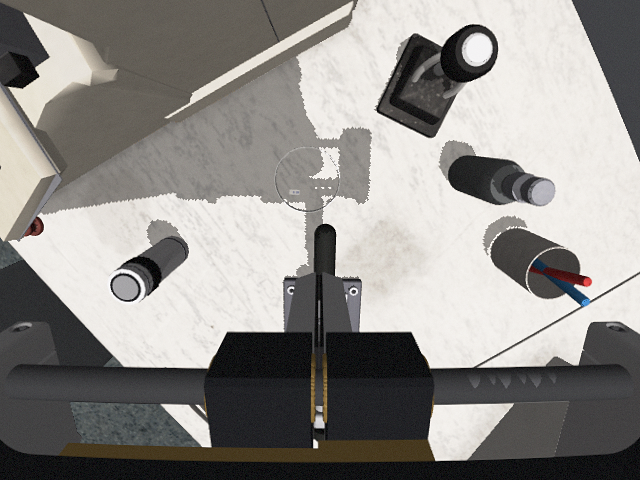

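Wrist view: the handle's black end is at (324,230), centred on the fingers' line and about level, so the clamp is short of fully open. I push it down.

Call:
apply_moves(deltas=[{"xyz":[0,0,2.5],"spin":0.1,"claw":0},{"xyz":[0,0,5],"spin":0.1,"claw":0},{"xyz":[0,0,7],"spin":0.1,"claw":0},{"xyz":[0,0,8.5],"spin":0.1,"claw":0},{"xyz":[0,0,9.2],"spin":0.1,"claw":0},{"xyz":[0,0,9.7],"spin":0.1,"claw":0},{"xyz":[0,0,10.1],"spin":0.1,"claw":0},{"xyz":[0,0,10.3],"spin":0.1,"claw":0},{"xyz":[0,0,10.3],"spin":0.1,"claw":0}])

```text
time: 3.23
ee_pos: [0.6095, -0.0799, 0.0769]
eef_rot: [-0.0, 0.886, 0.463, -0.0]
force: [-3.0, 1.7, 0.0]
width: 0.0002
grip_force: 1.5
```

```bash
python3 - <<'E'
from plan import *
plan([(*fx(0,.18),.12,-35.3,1,0)])
print(np.round(state()["qpos"],3))
im,w=cloud("side"); cv2.imwrite("pics/s2.png",cv2.resize(im[180:320,220:430],None,fx=3,fy=3))
E
```

```text
now [ 0.6095 -0.0799  0.0769] yaw -34.8 tilt [-0.     0.001 -1.   ] t 3.2333 F [-3.   1.7  0. ] w 0.0002235242357858464
[{"xyz": [-0.7, 0.6, -4.3], "spin": 0.1, "claw": 0}]
[-0.344  0.614  0.58   1.758 -0.417  0.896 -0.19 ]
```

View pics/s2.png

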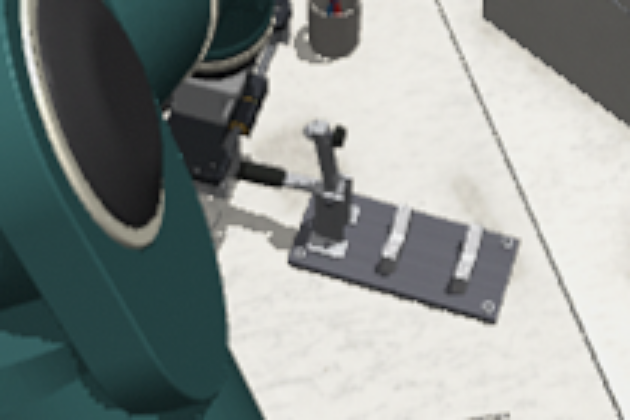

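The finger came down about 6 mm to the side of the handle, because the arm had stopped short of the commanded point. I raise it, shift it over and press again.

Call:
apply_moves(deltas=[{"xyz":[0,0,-2],"spin":0.1,"claw":0},{"xyz":[0,0,-3.5],"spin":0.1,"claw":0},{"xyz":[-0.3,0.3,-3.5],"spin":0.1,"claw":0},{"xyz":[-0.7,0.6,-3.5],"spin":0.1,"claw":0},{"xyz":[-0.7,0.6,-3.5],"spin":0.1,"claw":0},{"xyz":[-0.7,0.6,-3.5],"spin":0.1,"claw":0}])

```text
time: 3.78
ee_pos: [0.6105, -0.0898, 0.111]
eef_rot: [-0.0, 0.889, 0.458, -0.0]
force: [-0.2, 0.4, -0.7]
width: 0.0006
grip_force: 0.0
```

```bash
python3 - <<'E'
from plan import *
plan([(*fx(0,.18),.077,-35.3,1,0)])
im,w=cloud("wrist")
q=np.c_[(w.reshape(-1,3)[:,:2]-O)@X,(w.reshape(-1,3)[:,:2]-O)@Y,w.reshape(-1,3)[:,2]]
q=q[~np.isnan(q).any(1)]
for y0 in np.arange(.1,.22,.01):
    m=q[(abs(q[:,1]-y0)<.005)&(abs(q[:,0])<.03)&(q[:,2]>.05)&(q[:,2]<.105)]
    if len(m): print(round(y0,3),len(m),m.mean(0).round(3),m[:,2].max().round(3))
E
```

```text
now [ 0.6105 -0.0898  0.111 ] yaw -35.5 tilt [-0. -0. -1.] t 3.7833 F [-0.2  0.4 -0.7] w 0.0006321609569735018
[{"xyz": [0.0, -0.1, 3.4], "spin": -0.0, "claw": 0}]
0.1 1 [0.    0.105 0.08 ] 0.08
0.11 25 [-0.     0.11   0.081] 0.083
0.12 28 [0.   0.12 0.08] 0.081
0.13 5 [-0.     0.126  0.079] 0.079
0.17 42 [0.001 0.174 0.074] 0.078
0.18 393 [0.001 0.18  0.075] 0.079
0.19 417 [0.001 0.19  0.074] 0.077
0.2 240 [0.001 0.198 0.071] 0.076
```

Call:
apply_moves(deltas=[{"xyz":[0,0,1.5],"claw":0},{"xyz":[0,0,2.6],"claw":0},{"xyz":[0,0,3.0],"claw":0},{"xyz":[0,0,3.3],"claw":0},{"xyz":[0,0,3.6],"claw":0},{"xyz":[0,0,3.6],"claw":0}])

```text
invalid input at $.deltas[0]: expected keys xyz, spin, claw
```

Call:
apply_moves(deltas=[{"xyz":[0,0,1.5],"spin":0,"claw":0},{"xyz":[0,0,2.6],"spin":0,"claw":0},{"xyz":[0,0,3.0],"spin":0,"claw":0},{"xyz":[0,0,3.3],"spin":0,"claw":0},{"xyz":[0,0,3.6],"spin":0,"claw":0},{"xyz":[0,0,3.6],"spin":0,"claw":0}])

```text
time: 4.33
ee_pos: [0.6104, -0.0893, 0.0772]
eef_rot: [-0.001, 0.889, 0.458, -0.0]
force: [-18.8, 5.5, 39.3]
width: 0.0005
grip_force: 19.1
```

```bash
python3 - <<'E'
from plan import *
b=(.4655,-.0215)
plan([(.6104,-.0893,.15,-35.3,3,0),(.54,-.065,.17,-28,3,100),(*b,.15,-20,4,100),(*b,.15,-20,3,100)])
E
```

```text
now [ 0.6104 -0.0893  0.0772] yaw -35.5 tilt [-0.001  0.001 -1.   ] t 4.3333 F [-18.8   5.5  39.3] w 0.0005250372183455658
[{"xyz": [0.0, -0.0, -2.4], "spin": -0.0, "claw": 0}, {"xyz": [0.0, -0.0, -4.9], "spin": -0.0, "claw": 0}, {"xyz": [0.0, -0.0, -7.3], "spin": -0.0, "claw": 0}, {"xyz": [-0.7, -2.4, -7.9], "spin": -0.4, "claw": 100}, {"xyz": [-1.4, -4.8, -8.6], "spin": -0.8, "claw": 100}, {"xyz": [-2.1, -7.2, -9.3], "spin": -1.2, "claw": 100}, {"xyz": [-2.3, -9.3, -8.8], "spin": -1.6, "claw": 100}, {"xyz": [-2.5, -11.5, -8.3], "spin": -1.9, "claw": 100}, {"xyz": [-2.7, -13.6, -7.8], "spin": -2.2, "claw": 100}, {"xyz": [-2.9, -15.7, -7.3], "spin": -2.6, "claw": 100}, {"xyz": [-2.9, -15.7, -7.3], "spin": -2.6, "claw": 100}, {"xyz": [-2.9, -15.7, -7.3], "spin": -2.6, "claw": 100}, {"xyz": [-2.9, -15.7, -7.3], "spin": -2.6, "claw": 100}]
```

Call:
apply_moves(deltas=[{"xyz":[0.0,0.0,-2.4],"spin":0,"claw":0},{"xyz":[0.0,0.0,-4.9],"spin":0,"claw":0},{"xyz":[0.0,0.0,-7.3],"spin":0,"claw":0},{"xyz":[-0.7,-2.4,-7.9],"spin":-0.4,"claw":100},{"xyz":[-1.4,-4.8,-8.6],"spin":-0.8,"claw":100},{"xyz":[-2.1,-7.2,-9.3],"spin":-1.2,"claw":100},{"xyz":[-2.3,-9.3,-8.8],"spin":-1.6,"claw":100},{"xyz":[-2.5,-11.5,-8.3],"spin":-1.9,"claw":100},{"xyz":[-2.7,-13.6,-7.8],"spin":-2.2,"claw":100},{"xyz":[-2.9,-15.7,-7.3],"spin":-2.6,"claw":100},{"xyz":[-2.9,-15.7,-7.3],"spin":-2.6,"claw":100},{"xyz":[-2.9,-15.7,-7.3],"spin":-2.6,"claw":100},{"xyz":[-2.9,-15.7,-7.3],"spin":-2.6,"claw":100}])

```text
time: 5.42
ee_pos: [0.4668, -0.0222, 0.1489]
eef_rot: [0.0, 0.819, 0.574, 0.0]
force: [-0.3, -0.8, 0.2]
width: 0.0639
grip_force: 0.0
```

```bash
python3 - <<'E'
from plan import *
from scipy.optimize import least_squares
plan([(.4655,-.0215,.06,-20,1,100)])
im,w=cloud("wrist"); w=w.reshape(-1,3); w=w[~np.isnan(w).any(1)]
m=w[(np.linalg.norm(w[:,:2]-[.4655,-.0215],axis=1)<.03)&(w[:,2]>.092)&(w[:,2]<.108)]
print(len(m),m.min(0),m.max(0),(m.min(0)+m.max(0))/2)
# clamp handle check
q=np.c_[(w[:,:2]-O)@X,(w[:,:2]-O)@Y,w[:,2]]
for y0 in(.15,.17,.19):
    k=q[(abs(q[:,1]-y0)<.005)&(abs(q[:,0])<.03)&(q[:,2]>.05)&(q[:,2]<.105)]
    if len(k): print(y0,len(k),k[:,2].max())
E
```

```text
now [ 0.4668 -0.0222  0.1489] yaw -19.9 tilt [ 0.001 -0.    -1.   ] t 5.4167 F [-0.3 -0.8  0.2] w 0.06386037389206344
[{"xyz": [0.0, -0.2, 8.9], "spin": 0.0, "claw": 100}]
1660 [ 0.44757359 -0.03608852  0.09203134] [ 0.47965427 -0.00399387  0.10186192] [ 0.46361393 -0.02004119  0.09694663]
0.15 317 0.0826078989092506
0.17 310 0.07968883253726011
0.19 329 0.07724196196051689
```

Call:
apply_moves(deltas=[{"xyz":[0,-0.2,0],"spin":0,"claw":100},{"xyz":[0,-0.3,2],"spin":0,"claw":90},{"xyz":[0,-0.3,5],"spin":0,"claw":80},{"xyz":[0,-0.3,7.5],"spin":0,"claw":70},{"xyz":[0,-0.3,9.2],"spin":0,"claw":70},{"xyz":[0,-0.3,9.2],"spin":0,"claw":30},{"xyz":[0,-0.3,9.2],"spin":0,"claw":20},{"xyz":[0,-0.3,9.2],"spin":0,"claw":0},{"xyz":[0,-0.3,9.2],"spin":0,"claw":0},{"xyz":[0,-0.3,9.2],"spin":0,"claw":0},{"xyz":[0,-0.3,9.2],"spin":0,"claw":0},{"xyz":[0,-0.3,9.2],"spin":0,"claw":0},{"xyz":[0,-0.3,9.2],"spin":0,"claw":0},{"xyz":[0,-0.3,9.2],"spin":0,"claw":0}])

```text
time: 6.63
ee_pos: [0.4639, -0.0208, 0.0573]
eef_rot: [0.0, 0.818, 0.575, 0.001]
force: [-2.0, 0.6, 10.0]
width: 0.0312
grip_force: 30.0
```

Call:
apply_moves(deltas=[{"xyz":[-0.6,0,0.05],"spin":0,"claw":0},{"xyz":[-1.35,0,0.0],"spin":0,"claw":0},{"xyz":[-2.0,0,0.0],"spin":0,"claw":0},{"xyz":[-2.7,0,0.05],"spin":0,"claw":0},{"xyz":[-3.4,0,0.2],"spin":0,"claw":0},{"xyz":[-4.0,0,0.4],"spin":0,"claw":0},{"xyz":[-4.0,0,0.4],"spin":0,"claw":0}])

```text
time: 7.22
ee_pos: [0.4507, -0.0598, 0.0535]
eef_rot: [0.001, 0.819, 0.574, 0.001]
force: [0.3, 0.6, 19.9]
width: 0.032
grip_force: 30.0
```

```bash
python3 - <<'E'
from plan import *
im,w=cloud("side"); cv2.imwrite("pics/s3.png",cv2.resize(im[240:340,240:360],None,fx=4,fy=4))
E
```

```text
(no output)
```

View pics/s3.png

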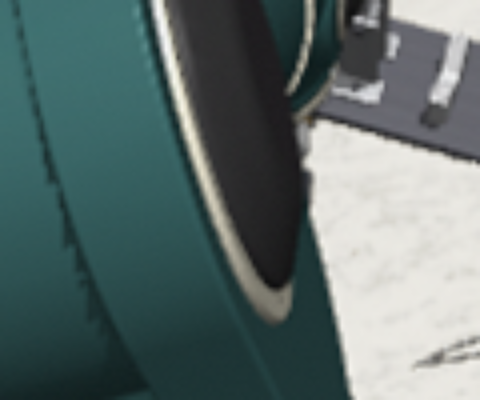

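The arm hides the barrel from the side camera. I'll measure its tilt with the scene camera's depth instead.

```bash
cat > tilt.py <<'E'
from plan import *
s=state(); c=np.array(s["ee_pos"])
q=s["eef_rot"]; Rm=R.from_quat([q[1],q[2],q[3],q[0]]).as_matrix()
print(c.round(4),np.round(s["force"],1),s["width"])
for n in("wrist","scene"):
    im,w=cloud(n); w=w.reshape(-1,3); w=w[~np.isnan(w).any(1)]
    l=(w-c)@Rm; # tool frame
    m=(abs(l[:,1])<.016)&(abs(l[:,0])<.13)&(w[:,2]>.006)&(w[:,2]<.13)
    l=l[m];z=w[m][:,2]
    print(n,len(l))
    for a in np.arange(-.12,.13,.01):
        k=abs(l[:,0]-a)<.005
        if k.sum()>3: print(round(a,2),k.sum(),z[k].min().round(3),z[k].max().round(3))
E
python3 tilt.py
```

```text
[ 0.4508 -0.0594  0.0535] [-0.1  0.6 20.5] 0.0311161819483157
wrist 8871
-0.01 362 0.087 0.118
-0.0 1424 0.09 0.124
0.01 1812 0.059 0.123
0.02 2960 0.015 0.104
0.03 1898 0.006 0.085
0.04 415 0.006 0.032
scene 446
-0.01 105 0.061 0.124
-0.0 181 0.018 0.116
0.01 113 0.006 0.106
0.02 38 0.007 0.104
0.03 8 0.01 0.028
```

Call:
apply_moves(deltas=[{"xyz":[-0.6,0,-0.1],"spin":0,"claw":0},{"xyz":[-1.2,0,0.0],"spin":0,"claw":0},{"xyz":[-1.8,0,0.1],"spin":0,"claw":0},{"xyz":[-2.4,0,0.3],"spin":0,"claw":0},{"xyz":[-3.0,0,0.5],"spin":0,"claw":0},{"xyz":[-3.6,0,0.9],"spin":0,"claw":0},{"xyz":[-3.6,0,0.9],"spin":0,"claw":0}])

```text
time: 7.95
ee_pos: [0.4375, -0.0947, 0.0438]
eef_rot: [0.001, 0.819, 0.574, 0.0]
force: [-1.0, -4.6, 13.0]
width: 0.031
grip_force: 30.0
```

```bash
python3 tilt.py
```

```text
[ 0.4375 -0.0947  0.0438] [-1.  -4.6 13. ] 0.03104677370041179
wrist 11599
-0.01 168 0.078 0.107
-0.0 1089 0.082 0.114
0.01 1571 0.077 0.114
0.02 2560 0.057 0.1
0.03 2170 0.044 0.089
0.04 1625 0.026 0.071
0.05 1288 0.011 0.054
0.06 977 0.008 0.037
0.07 151 0.013 0.021
scene 308
-0.01 48 0.049 0.123
-0.0 90 0.06 0.101
0.01 55 0.047 0.102
0.02 5 0.037 0.1
0.03 29 0.01 0.061
0.04 52 0.007 0.06
0.05 23 0.008 0.038
0.06 6 0.009 0.02
```

Call:
apply_moves(deltas=[{"xyz":[-0.7,0,0.3],"spin":0,"claw":0},{"xyz":[-1.5,0,0.7],"spin":0,"claw":0},{"xyz":[-2.2,0,1.2],"spin":0,"claw":0},{"xyz":[-2.8,0,1.7],"spin":0,"claw":0},{"xyz":[-3.3,0,2.2],"spin":0,"claw":0},{"xyz":[-3.7,0,2.7],"spin":0,"claw":0},{"xyz":[-4.0,0,3.2],"spin":0,"claw":0},{"xyz":[-4.2,0,3.6],"spin":0,"claw":0},{"xyz":[-4.3,0,3.9],"spin":0,"claw":0},{"xyz":[-4.3,0,3.9],"spin":0,"claw":0}])

```text
time: 8.88
ee_pos: [0.4224, -0.1328, 0.0038]
eef_rot: [-0.0, 0.818, 0.575, -0.0]
force: [-0.1, -1.4, 1.3]
width: 0.0308
grip_force: 30.0
```

```bash
python3 tilt.py
```

```text
[ 0.4224 -0.1328  0.0038] [-0.1 -1.4  1.3] 0.030768142773457425
wrist 26144
-0.01 56 0.039 0.095
-0.0 263 0.043 0.097
0.01 1974 0.047 0.116
0.02 6357 0.047 0.13
0.03 5834 0.04 0.124
0.04 1989 0.036 0.057
0.05 1939 0.03 0.052
0.06 1877 0.026 0.048
0.07 1818 0.022 0.043
0.08 1785 0.018 0.039
0.09 1688 0.015 0.036
0.1 564 0.019 0.031
scene 303
-0.03 52 0.111 0.125
-0.02 19 0.118 0.13
-0.01 24 0.007 0.075
-0.0 111 0.017 0.076
0.01 25 0.057 0.076
0.03 6 0.035 0.051
0.04 27 0.025 0.051
0.05 16 0.026 0.045
0.06 14 0.017 0.044
0.07 8 0.016 0.044
```

Call:
apply_moves(deltas=[{"xyz":[0,0,0],"spin":0,"claw":38},{"xyz":[0,0,0],"spin":0,"claw":42},{"xyz":[0,0,0],"spin":0,"claw":45},{"xyz":[0,0,0],"spin":0,"claw":45},{"xyz":[0,0,0],"spin":0,"claw":45}])

```text
time: 9.4
ee_pos: [0.4229, -0.1327, 0.0045]
eef_rot: [0.0, 0.818, 0.575, 0.0]
force: [-0.3, 0.5, -0.5]
width: 0.0424
grip_force: 0.0
```

```bash
python3 tilt.py
```

```text
[ 0.4229 -0.1327  0.0045] [-0.3  0.5 -0.5] 0.04239835724192469
wrist 20688
-0.01 830 0.015 0.033
-0.0 1072 0.017 0.034
0.01 1204 0.016 0.034
0.02 5124 0.012 0.13
0.03 4718 0.015 0.12
0.04 1340 0.014 0.032
0.05 1432 0.015 0.032
0.06 1488 0.014 0.032
0.07 1573 0.015 0.033
0.08 1643 0.014 0.032
0.09 264 0.016 0.032
scene 405
-0.03 52 0.114 0.123
-0.02 39 0.008 0.13
-0.01 137 0.007 0.035
-0.0 50 0.008 0.034
0.01 29 0.027 0.035
0.02 16 0.029 0.034
0.03 7 0.026 0.032
0.04 11 0.011 0.029
0.05 27 0.01 0.032
0.06 28 0.011 0.034
0.07 4 0.022 0.028
0.08 5 0.031 0.034
```

```bash
cat > ext.py <<'E'
from plan import *
s=state(); c=np.array(s["ee_pos"]); q=s["eef_rot"]; Rm=R.from_quat([q[1],q[2],q[3],q[0]]).as_matrix()
W=[]
for n in("wrist","scene"):
    im,w=cloud(n); w=w.reshape(-1,3); w=w[~np.isnan(w).any(1)]; l=(w-c)@Rm
    k=(abs(l[:,1])<.025)&(abs(l[:,0]-.035)<.075)&(w[:,2]>.018)&(w[:,2]<.036); l=l[k]
    ends=np.percentile(l[:,0],[0,.5,1,99,99.5,100]).round(4); print(n,len(l),ends)
    m=(w[:,2]>.027)&(w[:,2]<.036); l=((w-c)@Rm)[m]
    for a in(.0,.05,.07):
        t=l[(abs(l[:,0]-a)<.008)&(abs(l[:,1])<.03)]
        if len(t)>3: print(a,np.percentile(t[:,1],[2,50,98]).round(4))
E
python3 ext.py
```

```text
wrist 13963 [-0.0135 -0.0121 -0.0114  0.0858  0.0863  0.0867]
0.0 [-0.0221 -0.0005  0.0206]
0.05 [-0.0108 -0.0009  0.0091]
0.07 [-0.0109 -0.0009  0.0094]
scene 305 [-0.0166 -0.016  -0.0157  0.0753  0.0802  0.0831]
0.0 [-0.0164  0.0006  0.0237]
0.05 [-0.0139 -0.0094 -0.0057]
0.07 [-0.01   -0.0088 -0.0003]
```

Call:
apply_moves(deltas=[{"xyz":[1.2,-0.1,0],"spin":0,"claw":47},{"xyz":[2.4,-0.1,0],"spin":0,"claw":47},{"xyz":[3.6,-0.1,0],"spin":0,"claw":47},{"xyz":[3.65,-0.1,0],"spin":0,"claw":47},{"xyz":[3.65,-0.1,0],"spin":0,"claw":20},{"xyz":[3.65,-0.1,0],"spin":0,"claw":0},{"xyz":[3.65,-0.1,0],"spin":0,"claw":0},{"xyz":[3.65,-0.1,0],"spin":0,"claw":0},{"xyz":[3.65,-0.1,0],"spin":0,"claw":0},{"xyz":[3.65,-0.1,-2],"spin":0,"claw":0},{"xyz":[3.65,-0.1,-5],"spin":0,"claw":0},{"xyz":[3.65,-0.1,-8],"spin":0,"claw":0},{"xyz":[3.65,-0.1,-10],"spin":0,"claw":0},{"xyz":[3.65,-0.1,-10],"spin":0,"claw":0}])

```text
time: 10.77
ee_pos: [0.4359, -0.0986, 0.1076]
eef_rot: [0.001, 0.819, 0.574, 0.002]
force: [1.2, -0.4, -1.4]
width: 0.0311
grip_force: 30.0
```

```bash
python3 ext.py >/dev/null; python3 - <<'E'
from plan import *
# barrel in hand: axis height & ends
s=state(); c=np.array(s["ee_pos"]); q=s["eef_rot"]; Rm=R.from_quat([q[1],q[2],q[3],q[0]]).as_matrix()
im,w=cloud("wrist"); w=w.reshape(-1,3); w=w[~np.isnan(w).any(1)]; l=(w-c)@Rm
k=(abs(l[:,1])<.017)&(l[:,2]>-.06)&(l[:,2]<.012)&(abs(l[:,0])<.07); l=l[k]
print(np.percentile(l[:,0],[.2,.5,99.5,99.8]).round(4))
for a in(-.045,-.03,-.02,.02,.03,.045):
    t=l[abs(l[:,0]-a)<.003]
    if len(t)>3: print(a,len(t),t[:,2].min().round(4),t[t[:,2]<t[:,2].min()+.002,1].mean().round(4))
p=fx(0,0)
plan([(*p,.12,-35.3,5,0),(*p,.10,-35.3,3,0),(*p,.10,-35.3,1,0),(*p,.10,-35.3,1,0)])
E
```

```text
[-0.0389 -0.0363  0.0511  0.0512]
-0.03 603 -0.0288 -0.0008
-0.02 700 -0.0285 -0.0007
0.02 747 -0.0278 -0.0011
0.03 789 -0.0277 -0.0009
0.045 853 -0.028 -0.0009
now [ 0.4345 -0.098   0.1047] yaw -19.8 tilt [ 0.001  0.    -1.   ] t 10.8667 F [-0.4  1.  -2.8] w 0.03132718320981795
[{"xyz": [-2.1, 2.3, -0.3], "spin": 0.5, "claw": 0}, {"xyz": [-4.2, 4.6, -0.6], "spin": 1.0, "claw": 0}, {"xyz": [-6.3, 6.8, -0.9], "spin": 1.5, "claw": 0}, {"xyz": [-8.4, 9.1, -1.2], "spin": 2.1, "claw": 0}, {"xyz": [-10.6, 11.4, -1.5], "spin": 2.6, "claw": 0}, {"xyz": [-10.6, 11.4, -0.9], "spin": 2.6, "claw": 0}, {"xyz": [-10.6, 11.4, -0.2], "spin": 2.6, "claw": 0}, {"xyz": [-10.6, 11.4, 0.5], "spin": 2.6, "claw": 0}, {"xyz": [-10.6, 11.4, 0.5], "spin": 2.6, "claw": 0}, {"xyz": [-10.6, 11.4, 0.5], "spin": 2.6, "claw": 0}]Traceback (most recent call last):
  File "ext.py", line 7, in <module>
    ends=np.percentile(l[:,0],[0,.5,1,99,99.5,100]).round(4); print(n,len(l),ends)
         ~~~~~~~~~~~~~^^^^^^^^^^^^^^^^^^^^^^^^^^^^^
    return _quantile_unchecked(
        a, q, axis, out, overwrite_input, method, keepdims, weights)
    return _ureduce(a,
                    func=_quantile_ureduce_func,
    ...<5 lines>...
                    overwrite_input=overwrite_input,
                    method=method)
    r = func(a, **kwargs)
    result = _quantile(arr,
                       quantiles=q,
    ...<2 lines>...
                       out=out,
                       weights=wgt)
    slices_having_nans = np.isnan(arr[-1, ...])
                                  ~~~^^^^^^^^^
IndexError: index -1 is out of bounds for axis 0 with size 0
```

Call:
apply_moves(deltas=[{"xyz":[-2.1,2.3,-0.3],"spin":0.5,"claw":0},{"xyz":[-4.2,4.6,-0.6],"spin":1.0,"claw":0},{"xyz":[-6.3,6.8,-0.9],"spin":1.5,"claw":0},{"xyz":[-8.4,9.1,-1.2],"spin":2.1,"claw":0},{"xyz":[-10.6,11.4,-1.5],"spin":2.6,"claw":0},{"xyz":[-10.6,11.4,-0.9],"spin":2.6,"claw":0},{"xyz":[-10.6,11.4,-0.2],"spin":2.6,"claw":0},{"xyz":[-10.6,11.4,0.5],"spin":2.6,"claw":0},{"xyz":[-10.6,11.4,0.5],"spin":2.6,"claw":0},{"xyz":[-10.6,11.4,0.5],"spin":2.6,"claw":0},{"xyz":[-10.6,11.4,0.5],"spin":2.6,"claw":0}])

```text
time: 11.78
ee_pos: [0.5055, -0.2359, 0.0995]
eef_rot: [-0.0, 0.889, 0.459, 0.0]
force: [-0.2, 0.3, -1.8]
width: 0.0315
grip_force: 30.0
```

```bash
python3 - <<'E'
from plan import *
plan([(*fx(0,-.001),.07,-35.3,1,0)])
im,w=cloud("wrist"); cv2.imwrite("pics/w2.png",im); np.save("w2.npy",w)
E
```

```text
now [ 0.5055 -0.2359  0.0995] yaw -35.4 tilt [-0.  0. -1.] t 11.7833 F [-0.2  0.3 -1.8] w 0.031460889346058105
[{"xyz": [-0.1, 0.1, 2.9], "spin": -0.0, "claw": 0}]
```

View pics/w2.png

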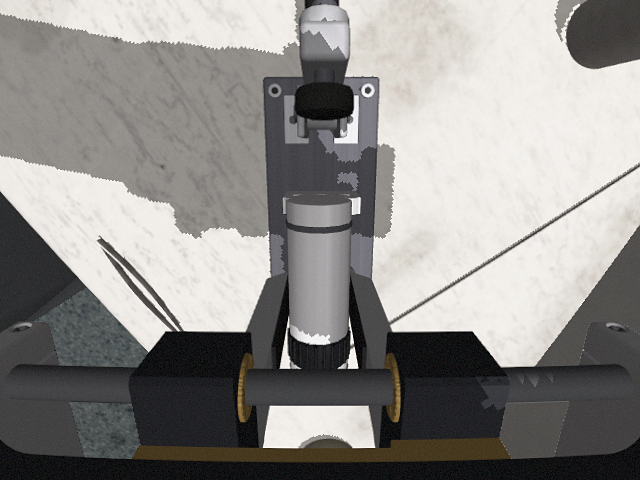

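The barrel (285–350, 195–370, grip ring nearest the robot) lies along the groove above the far rest (283–360, 205), and the open clamp is behind it. I check the lateral offset and the rest's y position numerically.

```bash
python3 - <<'E'
from plan import *
w=np.load("w2.npy").reshape(-1,3); w=w[~np.isnan(w).any(1)]
q=np.c_[(w[:,:2]-O)@X,(w[:,:2]-O)@Y,w[:,2]]
for ylo,yhi in((.05,.07),(.105,.12)):
    k=q[(q[:,1]>ylo)&(q[:,1]<yhi)&(abs(q[:,2]-.01)<.003)&(abs(q[:,0])<.07)]
    print("plate x",np.percentile(k[:,0],[0.5,99.5]).round(4))
k=q[(q[:,1]>.1)&(abs(q[:,2]-.01)<.003)&(abs(q[:,0])<.03)]; print("plate end y",np.percentile(k[:,1],[98,99.5]).round(4))
k=q[(abs(q[:,1]-.04)<.02)&(q[:,2]>.038)&(q[:,2]<.049)&(abs(q[:,0])<.04)]; print("rest",len(k),np.percentile(k,[1,50,99],axis=0).round(4).tolist())
k=q[(q[:,2]>.112)&(q[:,2]<.132)&(abs(q[:,0])<.02)&(q[:,1]>.01)&(q[:,1]<.065)]; print("barrel",np.percentile(k,[.5,50,99.5],axis=0).round(4).tolist())
E
```

```text
plate x [-0.0407  0.0423]
plate x [-0.0405  0.0423]
plate end y [0.1222 0.1223]
rest 235 [[-0.0261, 0.0293, 0.0382], [0.0226, 0.036, 0.0408], [0.0278, 0.0409, 0.0451]]
barrel [[-0.0162, 0.0102, 0.1125], [-0.0011, 0.0324, 0.1237], [0.0144, 0.0508, 0.1269]]
```

Call:
apply_moves(deltas=[{"xyz":[0.2,0.15,1],"spin":0,"claw":0},{"xyz":[0.2,0.15,3],"spin":0,"claw":0},{"xyz":[0.2,0.15,4.5],"spin":0,"claw":0},{"xyz":[0.2,0.15,5.5],"spin":0,"claw":0},{"xyz":[0.2,0.15,6.0],"spin":0,"claw":0},{"xyz":[0.2,0.15,6.3],"spin":0,"claw":0},{"xyz":[0.2,0.15,6.3],"spin":0,"claw":0}])

```text
time: 12.42
ee_pos: [0.508, -0.2359, 0.0366]
eef_rot: [-0.0, 0.889, 0.458, 0.0]
force: [-0.8, -0.1, -1.4]
width: 0.0313
grip_force: 30.0
```

Call:
apply_moves(deltas=[{"xyz":[0,0,0.1],"spin":0,"claw":0},{"xyz":[0,0,0.2],"spin":0,"claw":0},{"xyz":[0,0,0.2],"spin":0,"claw":0}])

```text
time: 12.67
ee_pos: [0.508, -0.2359, 0.0359]
eef_rot: [-0.0, 0.889, 0.458, 0.001]
force: [-10.7, 4.6, 24.4]
width: 0.0314
grip_force: 30.0
```

The barrel is seated, so I release it and rise.

Call:
apply_moves(deltas=[{"xyz":[0,0,-0.1],"spin":0,"claw":50},{"xyz":[0,0,-0.1],"spin":0,"claw":60},{"xyz":[0,0,-0.1],"spin":0,"claw":60},{"xyz":[0,0,-0.1],"spin":0,"claw":60},{"xyz":[0,0,-0.1],"spin":0,"claw":60},{"xyz":[0,0,-2],"spin":0,"claw":60},{"xyz":[0,0,-5],"spin":0,"claw":60},{"xyz":[0,0,-8.5],"spin":0,"claw":60},{"xyz":[0,0,-12],"spin":0,"claw":0},{"xyz":[0,0,-15],"spin":0,"claw":0},{"xyz":[0,0,-18],"spin":0,"claw":0},{"xyz":[0,0,-18],"spin":0,"claw":0},{"xyz":[0,0,-18],"spin":0,"claw":0}])

```text
time: 13.75
ee_pos: [0.5086, -0.2359, 0.2157]
eef_rot: [0.001, 0.889, 0.458, 0.001]
force: [0.5, 0.7, -1.5]
width: 0.0268
grip_force: 0.0
```

```bash
python3 - <<'E'
from plan import *
im,w=cloud("wrist"); cv2.imwrite("pics/w3.png",im); w=w.reshape(-1,3); w=w[~np.isnan(w).any(1)]
im2,w2=cloud("scene"); w2=w2.reshape(-1,3); w=np.vstack([w,w2[~np.isnan(w2).any(1)]])
q=np.c_[(w[:,:2]-O)@X,(w[:,:2]-O)@Y,w[:,2]]
k=q[(q[:,2]>.055)&(q[:,2]<.07)&(abs(q[:,0])<.02)&(abs(q[:,1])<.065)]; print("barrel",len(k),np.percentile(k,[.5,50,99.5],axis=0).round(4).tolist())
for a in(-.045,-.03,0,.03,.045):
    t=k[abs(k[:,1]-a)<.006]
    if len(t)>3: print(a,len(t),np.percentile(t[:,2],97).round(4),np.percentile(t[:,0],[2,98]).round(4))
k=q[(q[:,2]>.11)&(q[:,2]<.2)&(abs(q[:,0])<.02)&(abs(q[:,1]-.09)<.05)]; print("bar",np.percentile(k,[.5,50,99.5],axis=0).round(4).tolist())
a=fx(.001,.137)
plan([(*a,.215,-35.3,4,0),(*a,.215,-35.3,2,0),(*a,.135,-35.3,4,0),(*a,.135,-35.3,2,0)])
E
```

```text
barrel 3181 [[-0.0129, -0.0477, 0.0552], [0.0005, 0.0037, 0.0613], [0.0147, 0.052, 0.0662]]
-0.045 280 0.0643 [-0.012   0.0138]
-0.03 370 0.0655 [-0.0127  0.0145]
0 374 0.0642 [-0.0116  0.0139]
0.03 392 0.0642 [-0.0121  0.0141]
0.045 401 0.0642 [-0.0119  0.014 ]
bar [[-0.0076, 0.0851, 0.1129], [0.0005, 0.0989, 0.171], [0.0094, 0.1171, 0.1759]]
now [ 0.5077 -0.2355  0.2138] yaw -35.4 tilt [-0.001  0.    -1.   ] t 13.85 F [0.6 0.5 0.1] w 0.018362948745068462
[{"xyz": [3.4, -0.0, -0.0], "spin": -0.0, "claw": 0}, {"xyz": [6.8, -0.0, -0.1], "spin": -0.0, "claw": 0}, {"xyz": [10.2, -0.0, -0.1], "spin": -0.0, "claw": 0}, {"xyz": [13.6, -0.0, -0.1], "spin": -0.0, "claw": 0}, {"xyz": [13.6, -0.0, -0.1], "spin": -0.0, "claw": 0}, {"xyz": [13.6, -0.0, -0.1], "spin": -0.0, "claw": 0}, {"xyz": [13.6, -0.0, 1.9], "spin": -0.0, "claw": 0}, {"xyz": [13.6, -0.0, 3.9], "spin": -0.0, "claw": 0}, {"xyz": [13.6, -0.0, 5.9], "spin": -0.0, "claw": 0}, {"xyz": [13.6, -0.0, 7.9], "spin": -0.0, "claw": 0}, {"xyz": [13.6, -0.0, 7.9], "spin": -0.0, "claw": 0}, {"xyz": [13.6, -0.0, 7.9], "spin": -0.0, "claw": 0}]
```

The barrel is level in the vees: top at .064, mid within 1 mm. Next I go behind the bar.

Call:
apply_moves(deltas=[{"xyz":[3.4,0,-0.5],"spin":0,"claw":0},{"xyz":[6.8,0,-0.5],"spin":0,"claw":0},{"xyz":[10.2,0,-0.5],"spin":0,"claw":0},{"xyz":[13.8,0,-0.5],"spin":0,"claw":0},{"xyz":[13.8,0,-0.5],"spin":0,"claw":0},{"xyz":[13.8,0,-0.5],"spin":0,"claw":0},{"xyz":[13.8,0,-0.5],"spin":0,"claw":0},{"xyz":[13.8,0,1.9],"spin":0,"claw":0},{"xyz":[13.8,0,3.9],"spin":0,"claw":0},{"xyz":[13.8,0,5.9],"spin":0,"claw":0},{"xyz":[13.8,0,7.9],"spin":0,"claw":0},{"xyz":[13.8,0,7.9],"spin":0,"claw":0}])

```text
time: 14.85
ee_pos: [0.5854, -0.1243, 0.132]
eef_rot: [-0.001, 0.889, 0.457, -0.002]
force: [-0.2, 0.4, -0.4]
width: 0.0
grip_force: 0.0
```

```bash
python3 - <<'E'
from plan import *
c=state()["ee_pos"]; print((c[:2]-O)@X,(c[:2]-O)@Y)
f=lambda y:fx(.001,y)
plan([(*f(.125),.135,-35.3,1,0),(*f(.056),.135,-35.3,5,0),(*f(.046),.115,-35.3,2,0),(*f(.036),.10,-35.3,2,0),(*f(.030),.09,-35.3,2,0)])
E
```

```text
0.00023446867124946036 0.13700454272164647
now [ 0.5854 -0.1243  0.132 ] yaw -35.6 tilt [-0.005 -0.    -1.   ] t 14.85 F [-0.2  0.4 -0.4] w 3.670725439147097e-05
[{"xyz": [-1.2, 0.1, -0.3], "spin": -0.0, "claw": 0}, {"xyz": [-2.6, 0.1, -0.3], "spin": -0.0, "claw": 0}, {"xyz": [-4.0, 0.1, -0.3], "spin": -0.0, "claw": 0}, {"xyz": [-5.3, 0.1, -0.3], "spin": -0.0, "claw": 0}, {"xyz": [-6.7, 0.1, -0.3], "spin": -0.0, "claw": 0}, {"xyz": [-8.1, 0.1, -0.3], "spin": -0.0, "claw": 0}, {"xyz": [-8.6, 0.1, 0.7], "spin": -0.0, "claw": 0}, {"xyz": [-9.1, 0.1, 1.7], "spin": -0.0, "claw": 0}, {"xyz": [-9.6, 0.1, 2.5], "spin": -0.0, "claw": 0}, {"xyz": [-10.1, 0.1, 3.2], "spin": -0.0, "claw": 0}, {"xyz": [-10.4, 0.1, 3.7], "spin": -0.0, "claw": 0}, {"xyz": [-10.7, 0.1, 4.2], "spin": -0.0, "claw": 0}]
```

Call:
apply_moves(deltas=[{"xyz":[-1.2,0.1,-0.3],"spin":0,"claw":0},{"xyz":[-2.2,0.1,-0.3],"spin":0,"claw":0},{"xyz":[-3.2,0.1,-0.3],"spin":0,"claw":0},{"xyz":[-4.2,0.1,-0.3],"spin":0,"claw":0},{"xyz":[-5.2,0.1,-0.3],"spin":0,"claw":0},{"xyz":[-6.2,0.1,-0.3],"spin":0,"claw":0},{"xyz":[-7.2,0.1,-0.3],"spin":0,"claw":0},{"xyz":[-8.1,0.1,-0.3],"spin":0,"claw":0},{"xyz":[-8.1,0.1,-0.3],"spin":0,"claw":0}])

```text
time: 15.6
ee_pos: [0.5411, -0.1917, 0.1402]
eef_rot: [0.0, 0.889, 0.457, 0.001]
force: [1.1, 4.7, -0.2]
width: 0.0006
grip_force: 1.9
```

```bash
python3 - <<'E'
from plan import *
c=state()["ee_pos"]; print((c[:2]-O)@X,(c[:2]-O)@Y,c[2],np.round(state()["force"],1))
im,w=cloud("scene"); cv2.imwrite("pics/s4.png",cv2.resize(im[190:360,270:410],None,fx=3,fy=3))
E
```

```text
0.0030171145158552695 0.0564019723546453 0.1401894229485647 [ 1.1  4.7 -0.2]
```

View pics/s4.png

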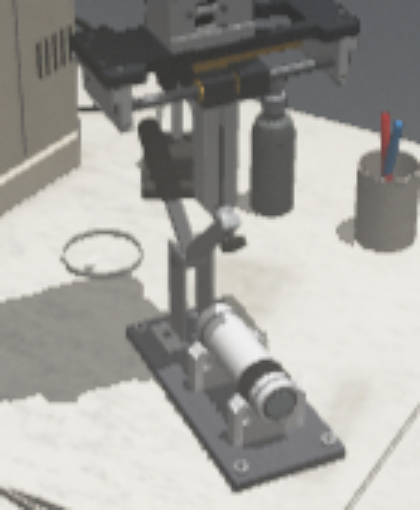

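The scene crop shows the bar (200,240) about half-way down in front of the fingers, the handle (165,170) rising behind, and the barrel in both vees. I continue downwards.

Call:
apply_moves(deltas=[{"xyz":[-0.4,-0.2,0.8],"spin":0,"claw":0},{"xyz":[-0.7,-0.2,1.6],"spin":0,"claw":0},{"xyz":[-1.0,-0.2,2.4],"spin":0,"claw":0},{"xyz":[-1.6,-0.2,3.2],"spin":0,"claw":0},{"xyz":[-2.1,-0.2,3.9],"spin":0,"claw":0},{"xyz":[-2.6,-0.2,4.5],"spin":0,"claw":0},{"xyz":[-2.6,-0.2,4.8],"spin":0,"claw":0},{"xyz":[-2.6,-0.2,4.8],"spin":0,"claw":0}])

```text
time: 16.32
ee_pos: [0.5247, -0.2114, 0.0909]
eef_rot: [0.001, 0.889, 0.458, 0.0]
force: [-0.5, -0.5, 2.0]
width: 0.0007
grip_force: 0.3
```

```bash
python3 - <<'E'
from plan import *
c=state()["ee_pos"]; print((c[:2]-O)@X,(c[:2]-O)@Y,c[2],np.round(state()["force"],1))
E
```

```text
0.0010467843494979204 0.030881309779525887 0.09090480611376196 [-0.5 -0.5  2. ]
```

Call:
apply_moves(deltas=[{"xyz":[0,0,0.2],"spin":0,"claw":0},{"xyz":[0,0,0.4],"spin":0,"claw":0},{"xyz":[0,0,0.5],"spin":0,"claw":0},{"xyz":[0,0,0.6],"spin":0,"claw":0},{"xyz":[0,0,0.6],"spin":0,"claw":0}])

```text
time: 16.73
ee_pos: [0.5248, -0.2113, 0.0856]
eef_rot: [0.001, 0.889, 0.458, -0.0]
force: [-5.8, -2.5, 15.3]
width: -0.0001
grip_force: 7.4
```

Call:
apply_moves(deltas=[{"xyz":[0,0,0.05],"spin":0,"claw":0},{"xyz":[0,0,0.1],"spin":0,"claw":0},{"xyz":[0,0,0.1],"spin":0,"claw":0},{"xyz":[0,0,0.1],"spin":0,"claw":0}])

```text
time: 17.07
ee_pos: [0.525, -0.2114, 0.0854]
eef_rot: [0.001, 0.889, 0.458, 0.0]
force: [-11.6, -0.5, 30.1]
width: 0.0001
grip_force: 15.2
```

The force doubled over 0.2 mm, so it is on the stop. I retract and check.

Call:
apply_moves(deltas=[{"xyz":[0,0,-1],"spin":0,"claw":0},{"xyz":[0,0,-3],"spin":0,"claw":0},{"xyz":[0,0,-6.5],"spin":0,"claw":0},{"xyz":[0,0,-10],"spin":0,"claw":0},{"xyz":[0,0,-14],"spin":0,"claw":0},{"xyz":[-3,0,-16],"spin":0,"claw":0},{"xyz":[-6,0,-16],"spin":0,"claw":0},{"xyz":[-9,0,-16],"spin":0,"claw":0},{"xyz":[-9,0,-16],"spin":0,"claw":0},{"xyz":[-9,0,-16],"spin":0,"claw":0}])

```text
time: 17.9
ee_pos: [0.4719, -0.2845, 0.244]
eef_rot: [0.0, 0.889, 0.457, 0.0]
force: [0.0, 0.7, -0.4]
width: 0.0003
grip_force: 0.0
```

```bash
python3 - <<'E'
from plan import *
print(np.round(state()["force"],1),state()["ee_pos"])
im,w=cloud("wrist"); cv2.imwrite("pics/w4.png",im); w=w.reshape(-1,3)
im2,w2=cloud("scene"); cv2.imwrite("pics/s5.png",cv2.resize(im2[190:360,230:410],None,fx=3,fy=3)); w=np.vstack([w,w2.reshape(-1,3)]); w=w[~np.isnan(w).any(1)]
q=np.c_[(w[:,:2]-O)@X,(w[:,:2]-O)@Y,w[:,2]]
for y in np.arange(0,.08,.01):
    t=q[(abs(q[:,1]-y)<.004)&(abs(q[:,0]-.001)<.006)&(q[:,2]>.07)&(q[:,2]<.11)]
    if len(t)>3: print("bar",round(y,2),len(t),np.percentile(t[:,2],[50,90]).round(4))
for z in(.12,.14,.16,.18):
    t=q[(abs(q[:,2]-z)<.008)&(abs(q[:,0])<.02)&(abs(q[:,1]-.09)<.04)]
    if len(t)>3: print("handle",z,len(t),np.percentile(t[:,1],[2,98]).round(4))
k=q[(q[:,2]>.055)&(q[:,2]<.066)&(abs(q[:,0])<.02)&(abs(q[:,1])<.065)]; print("barrel",np.percentile(k,[.5,50,99.5],axis=0).round(4).tolist())
E
```

```text
[ 0.   0.7 -0.4] [ 0.47188185 -0.28446603  0.24400394]
bar 0.0 126 [0.0853 0.0902]
bar 0.01 128 [0.0901 0.0935]
bar 0.02 129 [0.0844 0.0858]
bar 0.03 133 [0.0847 0.0857]
bar 0.04 135 [0.0848 0.0858]
bar 0.05 134 [0.0846 0.086 ]
bar 0.06 137 [0.0846 0.0857]
bar 0.07 132 [0.0847 0.0858]
handle 0.12 34 [0.0846 0.0923]
handle 0.14 185 [0.083  0.0952]
handle 0.16 223 [0.0834 0.0926]
handle 0.18 839 [0.084  0.0995]
barrel [[-0.0132, -0.0484, 0.0551], [-0.0006, -0.0125, 0.0603], [0.0151, 0.0516, 0.0656]]
```

View pics/s5.png

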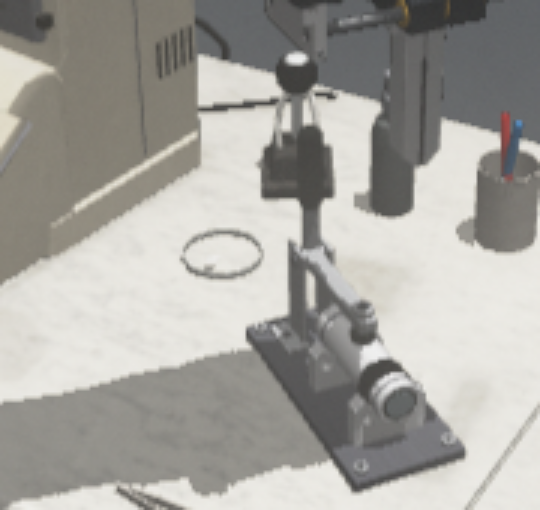

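The clamp is fully shut: the bar is level at .0855 and the handle (311,160) is vertical. The pad is on the barrel at (365,335), and the barrel sits in both vees.

```bash
python3 -c "
from plant import ctrl
print(ctrl.sign_off())"
```

```text
the job is handed in; nothing more can be done
None
```

The job is handed in: I opened the clamp fully (it was found slightly short of its stop), laid the barrel centred and level in both vees, and pressed the clamp shut on it, in about 18 s; I did no final check on the other bench items, but I saw no contact with them.

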